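Roll the turned blank to the marking line

TASK

Two turned wooden blanks lie on the rolling board, one on each side of the dark line inlaid across it. With the fingertips on top of the longer blank, roll it across the board until it rests centred over the line and along it, ready to be marked out. Only push it from above: do not pinch it, shove it from the side or lift it, and leave the shorter blank, the cork and the eraser where they are.

Things in the scene. Friction and masses are not known exactly. Their poses are not given: they have to be found in the camera images.
- board: flat plywood rolling board, fixed to the bench, 190 (its x) x 330 (its y) x 12 mm thick; origin at the centre of its underside on the bench top (z = 0), so its upper face is at z = 0.012. Keep clear of the desk lamp's shade, which hangs over the bench to its right (about x 0.45 to 0.65, y -0.15 to -0.40): come round in front of it, at smaller x
- line (a point): middle of the dark inlaid line, flush in the board's upper face; the line is 4 mm wide and runs the board's full 190 mm width along this point's x axis; the blanks roll along its y axis
- long_blank: longer brown wooden cylinder, 50 mm diameter, 120 mm long plus a 22 mm thick, 12 mm long tenon on each end, about 0.2 kg; origin at its centre (z = 0.037 on the board, top at 0.062); x along its axis, about parallel to the line; y, z turn as it rolls. Starts 70 to 100 mm from the line, either side. Stops soon when let go; a fingertip that sticks to its top goes twice as far as its centre
- short_blank: the shorter brown wooden cylinder, 50 mm diameter, 70 mm long, with the same tenons (94 mm over all), lying on the other side of the line, 70 to 100 mm from it; origin at its centre, x along its axis; to be left alone
- cork: brown cork, 25 mm diameter, 25 mm tall, standing on the board near one end; origin at the centre of its underside; to be left alone
- eraser: eraser, 24 x 45 x 13 mm, lying on the board near the other end; origin at the centre of its underside; to be left alone
Not all that is in view belongs to the job. Leave any turquoise look-alike of the long_blank alone.

How it is judged:
On the way:
1. the longer blank has rolled, not slid: it has turned more than a quarter turn while lying on the board (angle between long_blank's own z axis and vertical above 1.7 rad and height (world z) of long_blank below 0.045 m), for 0.1 s.
At the end, for the whole second after the job is handed in: the longer blank rests on the board, its axis within 10 mm of the line and 0.15 rad of parallel to it, its middle within 30 mm of the line's middle lengthwise, at rest; the shorter blank, cork and eraser are within 20 mm of where they began (y of long_blank in the frame of line between -0.01 and 0.01 m and x of long_blank in the frame of line between -0.03 and 0.03 m and angle between the x axis of long_blank and the x axis of line, either way round below 0.15 rad and height (world z) of long_blank between 0.033 and 0.042 m and linear speed of long_blank below 0.01 m/s and distance of each of short_blank, cork, eraser from where it was at the start of the episode below 0.02 m); the robot touches nothing.
It fails at once if the longer blank is lifted more than 10 mm (height (world z) of long_blank above 0.047 m).
It fails at once if the longer blank is pushed from the side or pinched: the fingers touch it while the grasp point is lower than its top (contact force between the fingers and long_blank above 0.3 N and height (world z) of the grasp point below 0.06 m).
It fails at once if the shorter blank, the cork or the eraser is moved more than 20 mm (distance of any of short_blank, cork, eraser from where it was at the start of the episode above 0.02 m).
It also fails if it takes over 58 s, if anything falls off the work surface, if the arm or the gripper's body presses on something with over 40 N, if the wrist force passes 120 N, or if a joint passes its speed limit or range.

ROBOT

A 6-joint arm with a two-finger parallel gripper is mounted at the origin on a cart in front of the work surface, level with it; the furniture and walls round the work are solid. World frame = base frame: x ahead of the robot, y to its left, z up, the work surface at z = 0. Lengths are in m, angles in rad, forces in N, time in s.
With the tool pointing down it reaches from about 0.375 to 0.9 m from the base axis. Payload 3.1 kg.
Tool frame: the origin (TCP) lies midway between the tips of the shut fingers; the grasp point (between the pads) lies 19 mm behind it; z points along the fingers, y is the line along which they close (so a half turn about z gives the same grasp; the last joint's range is limited). The gripper opens to 85 mm and grips with 20 to 120 N. Pads are 22 mm wide; open, the fingers measure 114 mm over their backs; the gripper's body (76 mm by 85 mm) begins 54 mm behind the grasp point. The pads swing forward as they close: fully open they stand 13 mm farther back than shut.
Start: joints at [1.107, 0.527, 1.433, -0, 1.181, -0.178], TCP at [0.176, 0.6, 0.231] pointing down, gripper open.
Joint ranges: [-3.08, 3.08], [-0.75, 2.2], [0.22, 2.44], [-1.43, 4.57], [0, 2.65], [-2.85, 2.85]. Speed limits (rad/s): [2.79, 2.79, 3.14, 3.14, 3.14, 3.14].

INTERFACE

Orientations are given as a 3x3 rotation matrix whose columns are the frame's x, y, z axes.
In Python, from bench import arm gives the robot as it stands. Calls block until the motion is done:
- arm.move_to(position, orientation): joint-space move of the TCP to a pose.
- arm.servo_line(position, ori=None, velocity=0.15, threshold=None): straight line of the TCP; ori=None keeps the orientation; velocity is the mean speed in m/s. With threshold (N) it stops when the force on the tool has changed by that much, and returns True; else False.
- arm.move_j(angles): joint-space move.
- arm.command_gripper(opening, newtons=None): finger opening in m; newtons is the grip in N (None keeps the last); returns when the fingers have stopped.
- arm.pause(seconds).
- arm.ik(position, orientation): joint angles nearest the present ones, or None.
- arm.read_camera(name): name is "side" or "top" or "wrist"; returns (picture, depth): 420x560x3 uint8, red, green, blue; 420x560 float32, m along the optical axis (not along the pixel's ray), 0 where there is no reading.
- arm.get_calibration(name): a dict with "camera_matrix" (3x3 intrinsics, pixels), "rvec" (rotation vector, rad) and "tvec" (3), from world to camera coordinates, as OpenCV has them. Camera axes: x right, y down, z forward; pixel columns grow to the right and rows downward; lengths in m; the calibration is good to about 2 mm. The wrist camera is an equidistant fisheye: a pixel r from the principal point sees the ray r / f radians off the axis. A picture is of the moment at which its call begins: read the wrist's pose just before it. get_calibration takes no time and is no camera call; for the wrist camera it gives the pose at the moment of the call.
A pose or a line that the arm cannot do raises arm.PlanningError and nothing moves.
- arm.sign_off(): hands the job in; it is judged then, once.
Readings, each from a call of its own:
- arm.current_time_s(): time.
- arm.current_joint_pos(): joint angles.
- arm.current_qd(): joint speeds.
- arm.current_joint_efforts(): joint torques, N m.
- arm.current_position(): TCP position.
- arm.current_orientation(): TCP orientation.
- arm.current_force(): force on the tool from outside, world axes, zero at the start.
- arm.current_moment(): the same for the moment, N m.
- arm.current_gripper_width(): finger opening in m.
- arm.current_grasp_force(): force on a finger pad.
Only numpy, scipy, OpenCV 4.12 (cv2) and the standard library are available. Lean on these libraries where they do the work, as an engineer would, in place of code of your own. Each camera call takes 0.05 s, during which the arm holds its last target. There are 200 camera calls.

## Working session

There is one attempt and no reset: what is moved stays moved. The work goes in short steps, each a Python script; the robot and the scene stay as the last script left them, time stands still between calls to the robot, and variables do not carry over. Pictures are saved under pics/ and viewed, at most 10 in all, crops included, and the job is handed in when it is done.

```bash
mkdir -p pics; ls; python3 - <<'E'
from bench import arm
import cv2,numpy as np
for n in("top","side"):
    p,d=arm.read_camera(n); cv2.imwrite(f"pics/{n}0.png",p[:,:,::-1]); np.savez(f"{n}0.npz",p=p,d=d)
    c=arm.get_calibration(n); print(n,c)
print(arm.current_time_s())
E
```

```text
pics
top {'camera_matrix': array([[536.94146087,   0.        , 279.49129475],
       [  0.        , 536.94146087, 210.46880437],
       [  0.        ,   0.        ,   1.        ]]), 'rvec': array([ 2.07801818, -2.10290883,  0.26629846]), 'tvec': array([0.07745194, 0.54387457, 0.95226291])}
side {'camera_matrix': array([[389.94346986,   0.        , 281.07538661],
       [  0.        , 389.94346986, 207.45899909],
       [  0.        ,   0.        ,   1.        ]]), 'rvec': array([ 0.05416979,  2.61665967, -1.6579153 ]), 'tvec': array([0.52813718, 0.01977687, 0.99145693])}
0.1
```

View pics/top0.png

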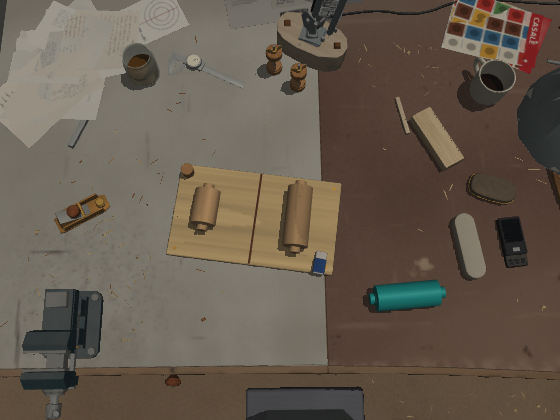

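View pics/side0.png

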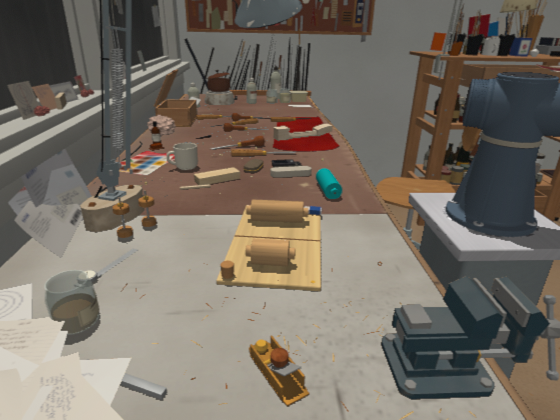

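Top view: long blank at about (297,216), between (300,182) and (293,250). The short blank is at (205,207), the cork at (187,170), the eraser at (319,262), and the line runs from (262,174) to (250,263). The turquoise look-alike at (408,295) is off the board, so the brown cylinder at (297,216) is the one meant. I'll confirm in a crop.

```bash
cat > h.py <<'E'
import cv2,numpy as np
def world(c,uv,z):
    """pixels -> world points on the plane(s) at height z"""
    R=cv2.Rodrigues(c["rvec"])[0]; o=-R.T@c["tvec"]; K=c["camera_matrix"]
    uv=np.atleast_2d(uv).astype(float); r=(R.T@np.linalg.inv(K)@np.c_[uv,np.ones(len(uv))].T).T
    return o+r*((z-o[2])/r[:,2])[:,None]
E
python3 - <<'E'
from h import *
a=cv2.imread("pics/top0.png")[155:285,160:350]
cv2.imwrite("pics/crop0.png",cv2.resize(a,None,fx=4,fy=4,interpolation=cv2.INTER_CUBIC))
E
```

```text
(no output)
```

View pics/crop0.png

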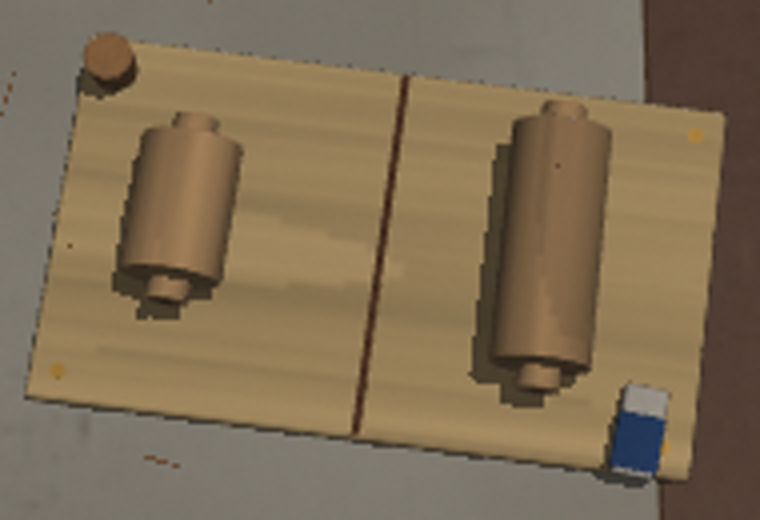

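The crop confirms it. The long brown blank's silhouette has corners at (514,117), (610,128), (590,370) and (493,358). The line runs (405,76)–(356,435), and the board corners are (726,114), (690,480) and (25,397). The short blank is at (180,203).

```bash
python3 - <<'E'
from bench import arm
from h import *
np.set_printoptions(precision=4,suppress=True)
c=arm.get_calibration("top"); f=lambda p:np.array(p)/4+[160-.375,155-.375]
L=world(c,f([(405,76),(356,435)]),.012); print("line",L,np.linalg.norm(L[0]-L[1]),L.mean(0))
B=world(c,f([(726,114),(690,480),(25,397)]),.012); print("board",B,np.linalg.norm(np.diff(B,axis=0),axis=1),(B[0]+B[2])/2)
S=world(c,f([(514,117),(610,128),(590,370),(493,358)]),.037); print("blank",S,np.linalg.norm(np.diff(S,axis=0),axis=1),S.mean(0))
a=(S[0]+S[1])/2;b=(S[2]+S[3])/2; print("blank axis",np.arctan2(*(a-b)[1::-1]),"line",np.arctan2(*(L[0]-L[1])[1::-1]))
x=(L[0]-L[1])/np.linalg.norm(L[0]-L[1]);y=np.array([-x[1],x[0],0]);d=S.mean(0)-L.mean(0);print("in line frame",d@x,d@y)
S2=world(c,f([(240,150),(118,262),(145,125),(220,285)]),.037)
print("short",(S2-L.mean(0))@np.c_[x,y])
E2=world(c,f([(627,383),(667,388),(658,473),(613,468)]),.02); print("eraser",(E2-L.mean(0))@np.c_[x,y])
d=np.load("top0.npz")["d"]; print("depth",d[216,297],d[215,256])
R=cv2.Rodrigues(c["rvec"])[0]; print("cam",-R.T@c["tvec"])
E
```

```text
line [[0.6372 0.1077 0.012 ]
 [0.4528 0.1324 0.012 ]] 0.18599444492349687 [0.545  0.1201 0.012 ]
board [[ 0.615  -0.0555  0.012 ]
 [ 0.4288 -0.0304  0.012 ]
 [ 0.4735  0.2951  0.012 ]] [0.1879 0.3286] [0.5443 0.1198 0.012 ]
blank [[0.6069 0.053  0.037 ]
 [0.6007 0.0055 0.037 ]
 [0.4792 0.0184 0.037 ]
 [0.4856 0.0651 0.037 ]] [0.0479 0.1222 0.0471] [0.5431 0.0355 0.037 ]
blank axis -0.10275037480490717 line -0.13301370197522727
in line frame 0.009347311953643687 -0.0840743337133318
short [[ 0.037   0.0741]
 [-0.0265  0.1248]
 [ 0.044   0.1228]
 [-0.0318  0.0737]]
eraser [[-0.0528 -0.1287]
 [-0.0529 -0.1483]
 [-0.0948 -0.1481]
 [-0.0951 -0.1263]]
depth 1.0234096 1.0767586
cam [0.293  0.0766 1.0568]
```

```bash
cat >> h.py <<'E'
from bench import arm
np.set_printoptions(precision=4,suppress=True)
LC=np.array([.5447,.120,.012]); LA=-.133            # line centre and heading
X=np.array([np.cos(LA),np.sin(LA),0]); Y=np.array([-X[1],X[0],0])
def ori(yaw,s=1):                                   # tool down, closing axis at yaw
    y=s*np.array([np.cos(yaw),np.sin(yaw),0]); z=np.array([0,0,-1.]); return np.c_[np.cross(y,z),y,z]
def cloud(n,name=None):
    c=arm.get_calibration(n); p,d=arm.read_camera(n)
    if name: cv2.imwrite(f"pics/{name}.png",p[:,:,::-1])
    K=c["camera_matrix"]; v,u=np.indices(d.shape); q=np.dstack([(u-K[0,2])/K[0,0],(v-K[1,2])/K[1,1]])
    if n=="wrist":
        r=np.linalg.norm(q,axis=2)+1e-9; q=q*(np.tan(np.minimum(r,1.4))/r)[...,None]; d=np.where(r<1.2,d,0)
    P=np.dstack([q*d[...,None],d])[d>0]
    return (P-c["tvec"])@cv2.Rodrigues(c["rvec"])[0]
def locate(n,ymax=.06,name=None):
    """long blank in the line frame: x, y, yaw; from points near its top"""
    P=cloud(n,name); Q=np.c_[(P-LC)@X,(P-LC)@Y,P[:,2]]
    Q=Q[(Q[:,2]>.052)&(Q[:,2]<.068)&(Q[:,1]>-.15)&(Q[:,1]<ymax)&(abs(Q[:,0])<.1)]
    rect=cv2.minAreaRect((Q[:,:2]*1000).astype(np.float32)); b=cv2.boxPoints(rect)
    e=[b[1]-b[0],b[2]-b[1]]; l=max(e,key=np.linalg.norm); yaw=np.arctan(l[1]/l[0])
    print(n,len(Q),"x,y,mm",rect[0],"size",rect[1],"yaw",yaw,"ztop",np.percentile(Q[:,2],98))
    return rect[0][0]/1000,rect[0][1]/1000,yaw
E
python3 - <<'E'
from h import *
locate("top")
print(arm.current_orientation())
p=LC+.009*X-.084*Y; p[2]=.19
for s in(1,-1): print(s,arm.ik(p,ori(LA+.03,s)))
s=1 if abs(arm.ik(p,ori(LA+.03,1))[5])<abs(arm.ik(p,ori(LA+.03,-1))[5]) else -1
arm.move_to(p,ori(LA+.03,s)); arm.command_gripper(.05)
locate("wrist",name="w0"); print(s,arm.current_time_s(),arm.current_force())
E
```

```text
top 1232 x,y,mm (6.884765625, -83.66357421875) size (120.20262145996094, 42.98167419433594) yaw 0.03157248 ztop 0.0640744889544163
[[-0.9597  0.281  -0.0007]
 [ 0.281   0.9597 -0.0015]
 [ 0.0003 -0.0016 -1.    ]]
1 [-0.1402  0.4732  1.6805 -0.      0.9879 -0.0372]
-1 NoneTraceback (most recent call last):
  File "<stdin>", line 6, in <module>
TypeError: 'NoneType' object is not subscriptable
```

```bash
python3 - <<'E'
from h import *
p=LC+.007*X-.084*Y; p[2]=.19
arm.move_to(p,ori(LA+.03)); arm.command_gripper(.05)
locate("wrist",name="w0"); print(arm.current_time_s(),arm.current_force(),arm.current_gripper_width())
E
```

```text
wrist 5573 x,y,mm (6.4873046875, -82.73056030273438) size (120.00914764404297, 40.72297286987305) yaw 0.023018673 ztop 0.06227017149463556
3.0333 [ 0.0122 -0.7065  0.3996] 0.05010865389716227
```

View pics/w0.png

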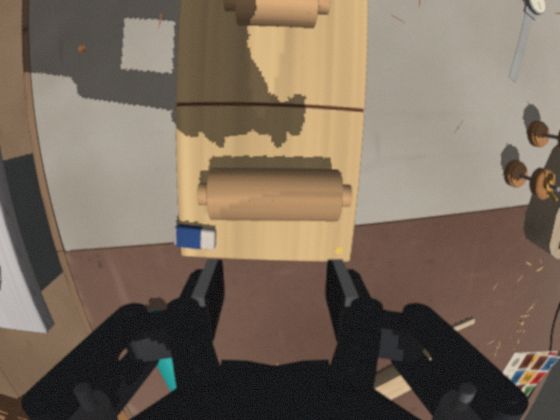

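The wrist view shows the long blank at (275,195) lying parallel to the line (178,104)–(364,110). The fingers are spread along its axis, and the measured size is 120 x 40.7 mm as expected. First trial stroke next.

```bash
cat >> h.py <<'E'
def stroke(b,adv,press=.0015,zlift=.085,v=.06):
    """roll the blank (pose b, line frame) by adv: press on its top, drive 2*adv, lift"""
    yaw=LA+b[2]; n=np.array([-np.sin(yaw),np.cos(yaw),0]); O=ori(yaw)
    at=lambda off,z: (LC+b[0]*X+b[1]*Y+off*n)*[1,1,0]+[0,0,z]
    arm.servo_line(at(-adv/2,zlift),O,velocity=.15)
    hit=arm.servo_line(at(-adv/2,.045),velocity=.03,threshold=3)
    z=arm.current_position()[2]; f0=arm.current_force(); zt=z-press
    arm.servo_line(at(-adv/2,zt),velocity=.03); f1=arm.current_force()
    arm.servo_line(at(1.5*adv,zt),velocity=v); f2=arm.current_force()
    arm.servo_line(at(1.5*adv,zlift),velocity=.1)
    print("hit",hit,"z",z,"F",f0,f1,f2,"t",arm.current_time_s())
E
python3 - <<'E'
from h import *
b=locate("wrist"); stroke(b,.016)
b=locate("wrist",name="w1")
E
```

```text
wrist 5579 x,y,mm (6.491840362548828, -82.92411041259766) size (120.09076690673828, 40.930511474609375) yaw 0.021157274 ztop 0.062295326498117455
hit True z 0.058850958963261674 F [-1.6249  0.3458  5.7812] [-3.1111 -0.3466 13.1607] [-2.4938  1.1343 12.4736] t 6.1667
wrist 10152 x,y,mm (6.223644256591797, -66.15372467041016) size (120.07601928710938, 40.865875244140625) yaw 0.026023032 ztop 0.062260214024465015
```

The blank rolled 16.8 mm for the 16 commanded, with no slip. Repeating with feedback.

```bash
python3 - <<'E'
from h import *
b=locate("wrist")
for i in range(7):
    if abs(b[1])<.002 or arm.current_time_s()>45: break
    k=int(np.ceil(-b[1]/.018)) if b[1]<0 else 1
    stroke(b,-b[1]/max(k,1)); b=locate("wrist")
p=arm.current_position(); p[2]=.2; arm.servo_line(p,velocity=.2)
locate("wrist",name="w2"); print(arm.current_time_s())
E
```

```text
wrist 10142 x,y,mm (6.283603668212891, -66.08527374267578) size (120.7500991821289, 40.40708923339844) yaw 0.013459722 ztop 0.06225296710399183
hit True z 0.05887300605264942 F [-0.1574  0.055   4.5733] [-3.3527  0.2118 12.6942] [-2.8774  0.2038 12.7714] t 8.7667
wrist 10012 x,y,mm (6.09124755859375, -49.40782165527344) size (119.9520034790039, 40.19441604614258) yaw 0.017272834 ztop 0.06218003510730968
hit True z 0.05885855520964754 F [-1.0898 -0.2479  5.4862] [-2.4291  0.9921 12.2629] [-2.8761  1.4412 12.4162] t 11.325
wrist 10078 x,y,mm (5.686695098876953, -32.544185638427734) size (120.32408142089844, 39.88529586791992) yaw 0.016495775 ztop 0.06222145700396146
hit True z 0.058864182806433435 F [-0.0077  0.0508  6.162 ] [-3.1444 -0.9982 13.2843] [-2.3098  1.7619 12.0117] t 13.875
wrist 10022 x,y,mm (5.476936340332031, -16.298749923706055) size (119.84119415283203, 39.5797233581543) yaw 0.014769291 ztop 0.06224551698242581
hit True z 0.058881447189023405 F [-0.4057  0.1746  5.307 ] [-2.7523 -0.3023 12.111 ] [-2.6074  1.0788 11.4822] t 16.425
wrist 10112 x,y,mm (5.12286376953125, -0.11719512939453125) size (120.27818298339844, 40.64191436767578) yaw 0.022777686 ztop 0.062190350515424986
wrist 5191 x,y,mm (4.798564910888672, -0.039276123046875) size (120.00636291503906, 40.79603958129883) yaw 0.016482737 ztop 0.0622830926843488
17.25
```

View pics/w2.png

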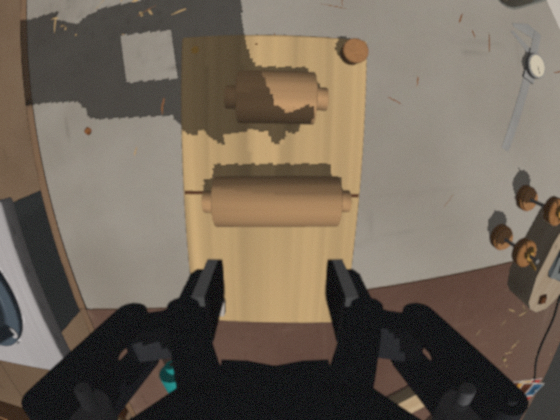

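The blank sits over the line, whose ends show at (193,192) and (355,195). The short blank and cork have not visibly moved. I'll check the line itself in this wrist view against parallax and confirm the eraser from the top camera, with the arm drawn back.

```bash
python3 - <<'E'
from h import *
c=arm.get_calibration("wrist"); K=c["camera_matrix"]; R=cv2.Rodrigues(c["rvec"])[0]
uv=np.array([(188,192),(196,192),(353,195),(357,195.)])
q=(uv-K[:2,2])/K[0,0]; r=np.linalg.norm(q,axis=1); q*=(np.tan(r)/r)[:,None]
o=-R.T@c["tvec"]; d=np.c_[q,np.ones(4)]@R; P=o+d*((.012-o[2])/d[:,2])[:,None]
print("line pts mm",np.c_[(P-LC)@X,(P-LC)@Y]*1000)
arm.move_to(np.array([.3,-.25,.3]),ori(-.7))
locate("top",name="top1"); print(arm.current_time_s())
a=cv2.imread("pics/top1.png")[155:285,160:350]
cv2.imwrite("pics/crop1.png",cv2.resize(a,None,fx=4,fy=4,interpolation=cv2.INTER_CUBIC))
E
```

```text
line pts mm [[-89.595    0.8844]
 [-80.6915   0.9276]
 [ 86.1594   0.1981]
 [ 90.5824   0.3046]]
top 1232 x,y,mm (5.8770751953125, -1.0109710693359375) size (120.51717376708984, 42.3541259765625) yaw 0.027666114 ztop 0.06459781989786059
19.0
```

View pics/crop1.png

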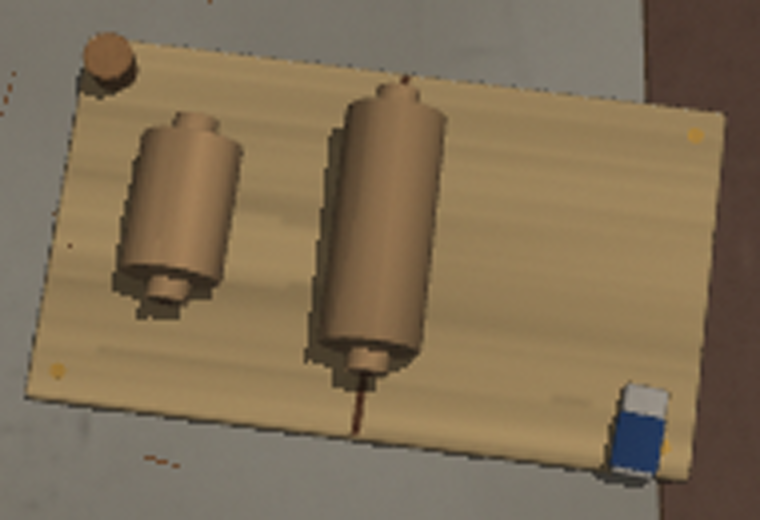

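The line comes out at (405,80)–(356,435) in the crop, passing under both tenons of the blank. The blank is within about 1 mm of it, and 5 mm off lengthwise. The short blank, cork and eraser are at the same pixels as before.

```bash
python3 -c "
from bench import arm
print(arm.sign_off())"
```

```text
the job is handed in; nothing more can be done
None
```

I rolled the long blank onto the line in five strokes from above and handed the job in at about 19 s; it measured about 1 mm off the line, 0.02–0.03 rad off parallel and 5 mm off lengthwise, the other pieces look unmoved, and no verdict came back.

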